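Ease a tray of chrome tips down a gravity roller lane

ROBOT

A 7-joint arm with a two-finger parallel gripper is mounted at the origin on the work surface. World frame = base frame: x ahead of the robot, y to its left, z up, the work surface at z = 0. Lengths are in m, angles in rad, forces in N, time in s.
With the tool pointing down it reaches from about 0.425 to 0.8 m from the base axis. Payload 8.3 kg.
Tool frame: the origin (TCP) lies midway between the tips of the shut fingers; the grasp point (between the pads) lies 19 mm behind it; z points along the fingers, y is the line along which they close (so a half turn about z gives the same grasp; the last joint's range is limited). The gripper opens to 85 mm and grips with 20 to 120 N. Pads are 22 mm wide; open, the fingers measure 114 mm over their backs; the gripper's body (76 mm by 85 mm) begins 54 mm behind the grasp point. The pads swing forward as they close: fully open they stand 13 mm farther back than shut.
Start: joints at [1.068, 0.383, 0.016, 1.37, -0.006, 1.388, -0.046], TCP at [0.266, -0.565, 0.231] pointing down, gripper open.
Joint ranges: [-2.95, 2.95], [-0.25, 2.06], [-1.52, 1.56], [0.18, 2.33], [-1.44, 4.58], [0.02, 2.06], [-3.01, 3.01]. Speed limits (rad/s): [2.39, 2.39, 3.01, 3.01, 3.14, 3.14, 3.14].

INTERFACE

Orientations are given as [roll, pitch, yaw] about the fixed x, y, z axes, in that order (R = Rz(yaw) Ry(pitch) Rx(roll)).
In Python, from bench import manip, optics gives the robot as it stands.
- The arm moves only by the tool jog_arm, never from a script. Its argument "moves" is one flat list of numbers, 7 for each row, row after row: the finger opening in mm, from 0 to 85.4, then the shift along the tool's x, y, z in mm, then the turn, a rotation vector about the tool's x, y, z in rad. In form: [hand, x, y, z, rx, ry, rz, hand, x, y, z, rx, ry, rz, ...]. A call has 1 to 8 rows; each row shifts and turns the commanded pose from where the row before left it, along the tool's axes as they then stand; what a row does not reach is not made up. A row lasts 1/10 s, in which the tool goes at most 50 mm and 8.59 degrees, less where a joint would pass 70% of its speed; a pose out of reach is approached as far as the arm can. A call with a gripper value outside its range is refused whole. The fingers move at their own pace and stop on an object; "newtons" is the grip in N (left out, the last holds). Time passes only in rows, so rows that do not move let the fingers close. It gives the time, the measured TCP pose, the force, the opening and the grip force at its end, in the units of the state.
- manip.observe(): the state, without advancing time (a new reading comes with each control period).
- optics.camera(name): name is "scene" or "top"; returns the picture (420x560x3 uint8, red, green, blue); there is no depth.
- optics.camera_model(name): a dict with "mtx" (3x3 intrinsics, pixels), "k1" (the pictures are not rectified: a ray, as slopes to the right and down, at radius r is drawn at 1 + k1 r^2 times it, then the intrinsics apply), "pose" (4x4, takes a point from camera to world coordinates). Camera axes: x right, y up, looking along -z (the intrinsics and any distortion apply to the point x, -y, -z); pixel columns grow to the right and rows downward; lengths in m; the calibration is good to about 2 mm. A picture is of the moment at which its call begins. camera_model takes no time and is no camera call.
- manip.finish_job(): hands the job in; it is judged then, once.
The state is a dict: "t": time; "joint_pos": joint angles; "qd": joint speeds; "tau": joint torques, N m; "position": TCP position; "eef_rot": TCP orientation; "force": force on the tool from outside, world axes, zero at the start; "moment": the same for the moment, N m; "finger_gap": opening from 0.0 (shut) to 1.0 (fully open); "gripper_force": force on a finger pad.
Only numpy, scipy, OpenCV 4.12 (cv2) and the standard library are available. Lean on these libraries where they do the work, as an engineer would, in place of code of your own. Each camera call takes 0.05 s, during which the arm holds its last target. There are 200 camera calls.

TASK

Press the lane's release paddle down so that the tray of standing chrome exhaust tips rolls down the roller lane by itself, then catch the running tray by hand before it reaches the end and ease it down until it rests against the end stop. Do it so gently that no tip falls over and nothing slams, keep the tray on its rollers, leave the paddle down, let go of the tray, and do not disturb the other parts on the bench.

Things in the scene. Friction and masses are not known exactly. Their poses are not given: they have to be found in the camera images.
- lane: gravity roller lane, fixed: two aluminium side channels 655 mm long, 164 mm over their outsides, 10 rollers of 40 mm diameter between. Origin: on the bench under its middle line; x across the lane, away from the robot; y level along it to the HIGH end (robot's left). Roller plane slopes down to -y at 0.070 rad, 110 mm above the bench at the origin; the channels rise 22 mm above it as guides
- endstop: steel end-stop lip across the lane's low end, 10 mm thick, rising 18 mm above the roller plane. Origin: middle of the face that the tray comes to rest against, at the height of the roller plane, 265 mm down from the lane's origin; y points up along the sloping lane, z square to the roller plane, x across the lane
- release (a joint): angle (rad) of the release shaft along the robot's side of the lane, 94 mm from its middle line, 38 mm above the roller plane. 0 = locked, the stop arm lies across the lane in front of the tray; pressing the paddle turns it up to 1.15 (arm swung up). The tray comes free at about 0.6; press it to the end, over 0.9. It stays where left: friction, about 3 N at the paddle, no spring
- paddle (a point): middle of the upper face of the release paddle's black plate (36 mm long, 30 mm wide, 6 mm thick) on the robot's side of the lane, 131 mm from its middle line, 48 mm from the shaft's axis. Locked, the paddle rises 35 degrees towards the robot; fully pressed it hangs 31 degrees below level, this point then 52 mm lower. Press it from above
- tray: open grey plastic tray, 0.6 kg nominal (0.4 to 0.87) without tips, 130 mm wide, 190 mm along the lane, 50 mm high, walls 5 mm. Origin: centre of its underside, in the roller plane; y up along the lane, front faces down it (-y). Freed, it starts at about 0.3 m/s2 and nears 0.18 to 0.28 m/s by its mass (roller drag, time constant about 0.7 s); 420 mm to the end stop take 2 to 2.8 s
- tray_bar (a point): middle of the steel bar handle at the tray's front: 12 mm diameter, 80 mm long across the lane, its axis 40 mm ahead of the tray's front wall and 44 mm above the roller plane, open on both sides from above. When the tray has arrived it overhangs the end stop by 40 mm, with its own z axis square to the roller plane
- tray_front (a point): middle of the lower front edge of the tray; its distance to the end stop's origin along the lane is what is left to run
- tip1: polished chrome exhaust tip, rigid, 80 g, round, 160 mm tall, 27 mm wide at its collar foot (22 mm high), 24 mm above, the top 45 mm tapering to a point; stands loose on its flat foot on the tray's floor. Origin: centre of its foot, z up its axis. Centre of mass 63 mm above the foot: sudden changes of the tray's speed over some 0.1 m/s, or braking harder than about 0.4 m/s2, can throw it over
- tip2: another such chrome exhaust tip in the tray, same size and origin as tip1
- tip3: another such chrome exhaust tip in the tray, same size and origin as tip1
- cover: bystander: round chrome clutch cover, 124 mm diameter, 36 mm high, lying on the bench beyond the lane; origin at the centre of its underside
- canister: bystander: black canister, 64 mm diameter, 100 mm high, standing beyond the lane; origin at the centre of its underside
- spanner: bystander: steel spanner lying on the bench near the lane's high end, on the robot's side; origin under its middle

How it is judged:
By the outcome, as a careful person would: the job done as asked, in the order asked, and still so for the second after the job is handed in, with the robot touching nothing.
It also fails if it takes over 34 s, if anything falls off the work surface, if the arm or the gripper's body presses on something with over 40 N, if the wrist force passes 120 N, or if a joint passes its speed limit or range.

## Working session

There is one attempt and no reset: what is moved stays moved. The work goes in short steps, Python scripts to look and compute and a tool call to move; the robot and the scene stay as the last step left them, time stands still between calls to the robot, and variables do not carry over. Pictures are saved under pics/ and viewed, at most 10 in all, crops included, and the job is handed in when it is done.

Besides the shell and the picture viewer there is one more tool, called after "Request:" as name(argument=value, ...) on one line, values as JSON. jog_arm: Moves the arm, as the interface text tells. Its arguments: {"type":"object","properties":{"moves":{"type":"array","items":{"type":"number"}},"newtons":{"type":"number"}},"required":["moves"]}

```bash
mkdir -p pics; python3 - <<'E'
from bench import manip, optics
import cv2
for n in("scene","top"):
    cv2.imwrite(f"pics/{n}0.png",optics.camera(n)[:,:,::-1])
    m=optics.camera_model(n);print(n,m)
print(manip.observe())
E
```

```text
scene {'mtx': array([[528.75759987,   0.        , 284.6754408 ],
       [  0.        , 528.75759987, 213.26819928],
       [  0.        ,   0.        ,   1.        ]]), 'k1': -0.1774373269815369, 'pose': array([[ 0.47512831, -0.62723207,  0.6171167 ,  1.30721272],
       [ 0.87989996,  0.334377  , -0.33759159, -0.30514636],
       [ 0.00539864,  0.70340028,  0.71077345,  0.99360938],
       [ 0.        ,  0.        ,  0.        ,  1.        ]])}
top {'mtx': array([[500.50846727,   0.        , 278.44659427],
       [  0.        , 500.50846727, 204.19378377],
       [  0.        ,   0.        ,   1.        ]]), 'k1': -0.014874994103353875, 'pose': array([[ 0.01695776,  0.99698048, -0.07577833,  0.45609583],
       [-0.99963038,  0.01851588,  0.01990653,  0.12391121],
       [ 0.02124952,  0.07541275,  0.99692596,  1.39652954],
       [ 0.        ,  0.        ,  0.        ,  1.        ]])}
{'t': 0.1, 'joint_pos': array([ 1.06812381,  0.38413399,  0.0164    ,  1.37106558, -0.00631031,
        1.38817302, -0.0465054 ]), 'qd': array([ 0.00022332, -0.00116103, -0.0005236 , -0.00185712,  0.00181699,
        0.00209833, -0.00152672]), 'tau': array([ 2.40310888e-03, -6.29141164e+01,  8.46858043e-01, -3.72763109e+01,
        1.66703534e-02,  1.04435737e-02, -6.95519589e-06]), 'position': array([ 0.26591577, -0.56511067,  0.23038408]), 'eef_rot': array([-3.13986215e+00,  2.28602496e-05,  4.39805408e-01]), 'force': array([ 0.43318236, -0.83314546, -0.16399307]), 'moment': array([ 0.01837333,  0.00911816, -0.01381094]), 'gripper_force': 0.0, 'finger_gap': 0.999428825120033}
```

View pics/scene0.png

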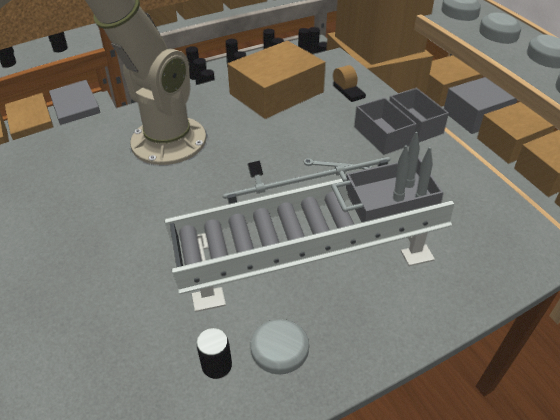

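View pics/top0.png

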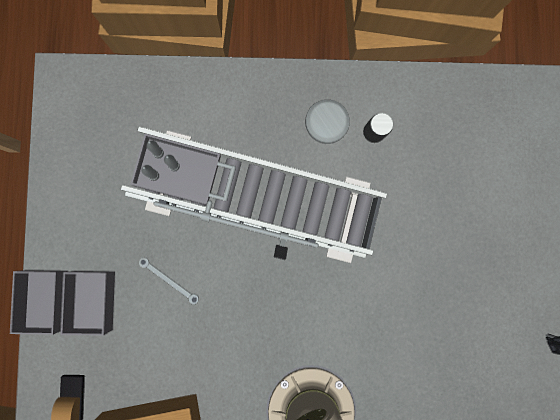

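Both views show the lane with its high end at the robot's left. In top: the far channel edge runs (139,129) to (385,194), the near edge (123,188) to (372,255), the paddle is at (281,252), the end-stop lip is at about (350,217), and the tray bar is at about (231,182). The tips stand in the tray's high half.

```bash
cat > h.py <<'E'
import numpy as np, cv2
from bench import manip, optics
from scipy.optimize import least_squares
from scipy.spatial.transform import Rotation as R
def proj(n,P):
    m=optics.camera_model(n);T=m["pose"];p=(np.atleast_2d(P)-T[:3,3])@T[:3,:3]
    s=np.c_[p[:,0],-p[:,1]]/-p[:,2:];s=s*(1+m["k1"]*(s**2).sum(1,keepdims=True))
    return s*m["mtx"][0,0]+m["mtx"][:2,2]
S=.07
def slope(x,s,h):  # lane coords: across, along slope, square to the plane -> lane frame
    x,s,h=np.broadcast_arrays(x,s,h)
    return np.stack([x,s*np.cos(S)-h*np.sin(S),.110+s*np.sin(S)+h*np.cos(S)],-1).astype(float)
def world(q,L): # q = x,y,yaw
    c,s=np.cos(q[2]),np.sin(q[2]);L=np.atleast_2d(L)
    return np.c_[q[0]+c*L[:,0]-s*L[:,1],q[1]+s*L[:,0]+c*L[:,1],L[:,2]]
E
python3 - <<'E'
from h import *
C=slope(np.array([.082,.082,-.082,-.082]),np.array([.3275,-.3275,.3275,-.3275]),.022)
uv=np.array([[139,129],[385,194],[123,188],[372,255]],float)
f=least_squares(lambda q:(proj("top",world(q,C))-uv).ravel(),[.6,.1,-.2])
q=f.x;print(q,f.fun.round(1));np.save("q.npy",q)
pad=slope(-.131,0,.038); 
def paddle(s,th): # th pressed angle
    a=np.deg2rad(35)-th
    return a
pts={ 'stop':slope([-.06,.06],-.265,.018),'cor':C,'bar':slope([-.04,.04],.265-.110+.0-.04,.044)}
for n in("scene","top"):
    im=cv2.imread(f"pics/{n}0.png");k=2.2
    lo=(150,110) if n=="scene" else (115,110)
    big=cv2.resize(im,None,fx=k,fy=k,interpolation=cv2.INTER_CUBIC)
    for P in pts.values():
        for u in proj(n,world(q,P)):cv2.circle(big,tuple(int(round(v*k)) for v in u),2,(0,0,255),-1)
    x,y=[int(v*k) for v in lo];big=big[y:y+440,x:x+700];cv2.imwrite(f"pics/{n}1.png",big)
E
```

```text
[ 0.58285465  0.15497895 -0.23524049] [-0.  -2.1  2.  -0.1 -2.   1.9  0.2  0.3]
```

View pics/scene1.png

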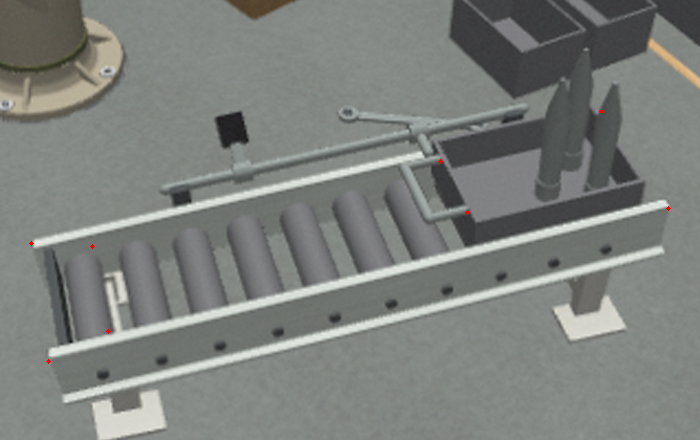

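View pics/top1.png

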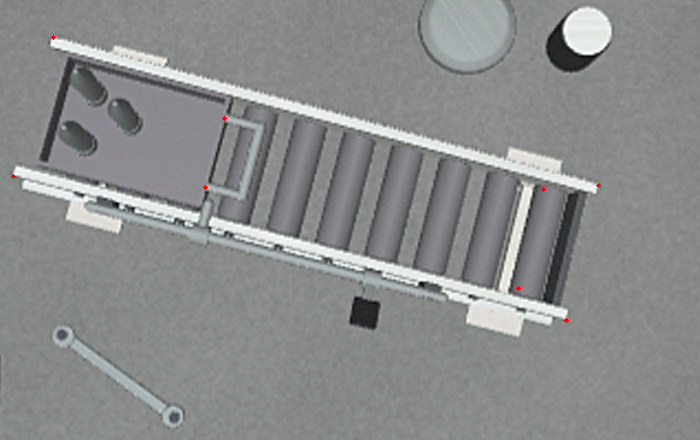

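The channel outsides match the model in both views. The lip is the dark band at the lane's end: top crop, front edge about (572,192)-(546,303). The bar's centre line is at about (260,126)-(240,195). So the lane's origin isn't at the middle of the channel, and I'll solve for that offset.

```bash
python3 - <<'E'
from h import *
q=np.load("q.npy");k=2.2
def zoomtop(a): return (np.array(a)+[int(115*k),int(110*k)])/k
def s_of(a,x,h,n="top"):
    f=least_squares(lambda v:(proj(n,world(q,slope(v[0],v[1],h)))-a).ravel(),[x,0]);return f.x
for nm,a,h in[('lip',(572,192),.018),('lip',(546,303),.018),('bar',(260,126),.044),('bar',(240,195),.044),('trayfrontL',(232,98),.05),('trayfrontR',(212,205),.05),('padTop',(367,312),.06)]:
    print(nm,s_of(zoomtop(a),0,h).round(4))
zs=lambda a:(np.array(a)+[int(150*k),int(110*k)])/k
print('bar scene',s_of(zs((407,166)),0,.044,'scene'),s_of(zs((430,217)),0,.044,'scene'))
# paddle scene/top triangulation
f=least_squares(lambda P:np.r_[(proj('top',P)-zoomtop((366,312))).ravel(),(proj('scene',P)-zs((231,128))).ravel()],[.5,.1,.2])
P=f.x;print('paddle',P,f.fun.round(1))
c,s=np.cos(q[2]),np.sin(q[2]);d=P[:2]-q[:2];print('in lane',c*d[0]+s*d[1],-s*d[0]+c*d[1])
E
```

```text
lip [ 0.0658 -0.2999]
lip [-0.0688 -0.301 ]
bar [0.0422 0.0735]
bar [-0.0392  0.0752]
trayfrontL [0.0638 0.1117]
trayfrontR [-0.0584  0.1022]
padTop [-0.1306 -0.0952]
bar scene [-0.04406415  0.07913133] [0.03508803 0.07708747]
paddle [0.43329117 0.09106931 0.17811081] [-0.2 -0.1 -0.2  0. ]
in lane -0.13054838988945533 -0.09700925337535686
```

```bash
cat >> h.py <<'E'
try: LQ=np.load("lane.npy")
except Exception: LQ=None
def W(x,s,h): return world(LQ,slope(x,s,h))[0]
def RL(): return R.from_euler('z',LQ[2]+np.pi/2)*R.from_euler('x',np.pi)*R.from_euler('y',S) # tool: x up-lane, y across, -z normal
def lanepos(P):
    return RL().inv().apply(np.asarray(P)-W(0,0,0))*[1,1,-1]  # s, x, h
def goto(x,s,h):
    o=manip.observe();r=R.from_euler('xyz',o["eef_rot"]);d=W(x,s,h)-o["position"]
    print("t %.2f"%o["t"],"s,x,h mm",(lanepos(o["position"])*1e3).round(1),"shift mm",(r.inv().apply(d)*1e3).round(1),"rot",(r.inv()*RL()).as_rotvec().round(4),"F",o["force"].round(1))
E
python3 - <<'E'
from h import *
q0=np.load("q.npy");e=.037
C=slope(np.array([.082,.082,-.082,-.082]),e+np.array([.3275,-.3275,.3275,-.3275]),.022)
uv=proj("top",world(q0,C-[0,e,e*np.sin(S)]))
f=least_squares(lambda q:(proj("top",world(q,C))-uv).ravel(),q0);np.save("lane.npy",f.x);print(f.x,f.fun.round(2))
E
python3 - <<'E'
from h import *
for n,a in dict(bar0=(0,.115,.044),barend=(0,-.305,.044),stop=(0,-.265,0),pad=(-.131,-.06,.068),lo=(0,-.29,.022)).items():
    P=W(*a);print(n,P.round(4),"r",np.hypot(*P[:2]).round(3),proj("top",P).round(1),proj("scene",P).round(1))
print("paddle s,x,h",lanepos([.4333,.0911,.1781]).round(4))
goto(-.140,-.0585,.110)
E
```

```text
[ 0.57398062  0.11889889 -0.23523406] [-0.23 -0.14  0.27  0.   -0.27 -0.01  0.25  0.12]
bar0 [0.6    0.2275 0.1619] r 0.642 [[227.1 183.1]] [[340.7 197.2]]
barend [ 0.5024 -0.18    0.1326] r 0.534 [[387.8 225.8]] [[158.8 240.1]]
stop [ 0.5124 -0.1382  0.0915] r 0.531 [[368.2 222.2]] [[180.6 248.7]]
pad [0.4315 0.0866 0.1736] r 0.44 [[282.9 252.4]] [[252.8 169.8]]
lo [ 0.5062 -0.1639  0.1117] r 0.532 [[379.7 224.5]] [[167.7 245. ]]
paddle s,x,h [-0.0549 -0.1303  0.0721]
t 0.10 s,x,h mm [-726.7 -140.2  171.6] shift mm [ 419.4 -523.7   15.6] rot [ 0.0297  0.0645 -0.8954] F [ 0.4 -0.8 -0.2]
```

Request:
jog_arm(moves=[0,0,0,0,0.005,0.011,-0.149,0,0,0,0,0.005,0.011,-0.149,0,0,0,0,0.005,0.011,-0.149,0,0,0,0,0.005,0.011,-0.149,0,0,0,0,0.005,0.011,-0.149,0,0,0,0,0.005,0.011,-0.149,0,0,0,0,0,0,0], newtons=20)

```text
t: 0.8
position: [0.2658, -0.5655, 0.2305]
eef_rot: [3.141, -0.071, 1.336]
force: [-0.4, -0.2, -0.1]
finger_gap: -0.002
gripper_force: 0.0
```

```bash
python3 - <<'E'
from h import *
goto(-.140,-.0575,.110)
E
```

```text
t 0.80 s,x,h mm [-727.1 -140.2  171.8] shift mm [6.695e+02 6.000e-01 6.270e+01] rot [ 0.0007 -0.0015  0.0007] F [-0.4 -0.2 -0.1]
```

Request:
jog_arm(moves=[0,42,16,0,0,0,0,0,42,16,0,0,0,0,0,42,16,0,0,0,0,0,42,16,0,0,0,0,0,42,0,0,0,0,0,0,42,0,0,0,0,0,0,42,0,0,0,0,0,0,42,0,0,0,0,0])

```text
t: 1.6
position: [0.4069, -0.2528, 0.2549]
eef_rot: [3.14, -0.07, 1.329]
force: [1.1, -0.8, 1.1]
finger_gap: -0.003
gripper_force: 0.0
```

Request:
jog_arm(moves=[0,42,0,0,0,0,0,0,42,0,0,0,0,0,0,42,0,0,0,0,0,0,42,0,0,0,0,0,0,42,0,0,0,0,0,0,42,0,0,0,0,0,0,42,0,0,0,0,0,0,0,0,0,0,0,0])

```text
t: 2.4
position: [0.4758, 0.0373, 0.2763]
eef_rot: [3.139, -0.073, 1.339]
force: [-0.0, 0.4, 0.4]
finger_gap: 0.002
gripper_force: 0.0
```

```bash
python3 - <<'E'
from h import *
goto(-.140,-.0575,.110)
E
```

```text
t 2.40 s,x,h mm [-90.3 -76.5 173. ] shift mm [ 32.9 -63.5  63. ] rot [ 0.0022 -0.0025  0.0035] F [-0.   0.4  0.4]
```

Request:
jog_arm(moves=[0,11,-21,5,0,0,0.003,0,11,-21,10,0,0,0,0,11,-21,20,0,0,0,0,0,0,28,0,0,0,0,0,0,0,0,0,0])

```text
t: 2.9
position: [0.4209, 0.0813, 0.2122]
eef_rot: [-3.138, -0.068, 1.328]
force: [0.5, -0.5, 0.2]
finger_gap: -0.001
gripper_force: 0.0
```

```bash
python3 - <<'E'
from h import *
goto(-.140,-.0575,.080)
o=manip.observe();print(o["joint_pos"].round(2),proj("top",o["position"]),proj("scene",o["position"]))
ims=[]
for n,c in(("scene",(265,165)),("top",(281,252))):
    im=optics.camera(n)[:,:,::-1];cv2.imwrite(f"pics/{n}_pre.png",im)
    x,y=c;ims.append(cv2.resize(im[y-55:y+55,x-65:x+65],None,fx=3,fy=3,interpolation=cv2.INTER_CUBIC))
cv2.imwrite("pics/pre.png",np.hstack(ims))
E
```

```text
t 2.90 s,x,h mm [ -64.9 -140.1  107. ] shift mm [ 7.5  0.1 27. ] rot [-0.0028  0.0018 -0.0075] F [ 0.5 -0.5  0.2]
[ 0.49 -0.03 -0.68  1.89 -0.08  1.25 -0.41] [[285.58611332 257.3328722 ]] [[248.20816232 155.33234446]]
```

View pics/pre.png

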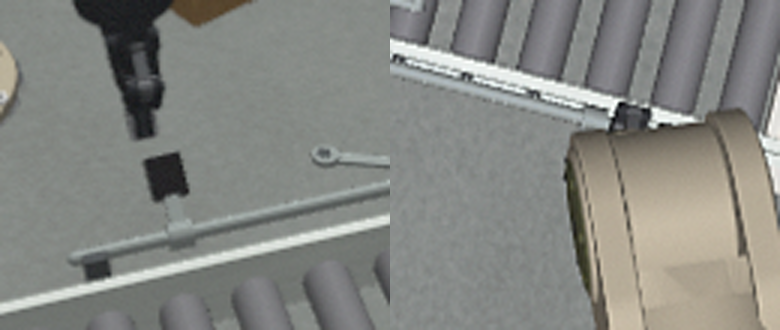

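The fingertip is at (247,155) in scene, matching its projection, just above the paddle at (255,168). Lowering, then pressing partway.

Request:
jog_arm(moves=[0,8,0,10,0,0,0,0,0,0,12,0,0,-0.007,0,0,0,8,0,0,0,0,0,0,8,0,0,0,0,0,0,8,0,0,0,0,0,0,3,0,0,0,0,0,0,0,0,0,0])

```text
t: 3.7
position: [0.4257, 0.0927, 0.1661]
eef_rot: [3.141, -0.07, 1.338]
force: [0.7, -0.5, -0.2]
finger_gap: -0.0
gripper_force: 0.0
```

```bash
python3 - <<'E'
from h import *
goto(-.140,-.0575,.023)
im=optics.camera("scene")[:,:,::-1];cv2.imwrite("pics/press1.png",cv2.resize(im[80:260,180:460],None,fx=2.5,fy=2.5,interpolation=cv2.INTER_CUBIC))
E
```

```text
t 3.70 s,x,h mm [ -56.  -138.1   60.1] shift mm [-1.5 -2.  37.1] rot [0.0005 0.     0.0027] F [ 0.7 -0.5 -0.2]
```

View pics/press1.png

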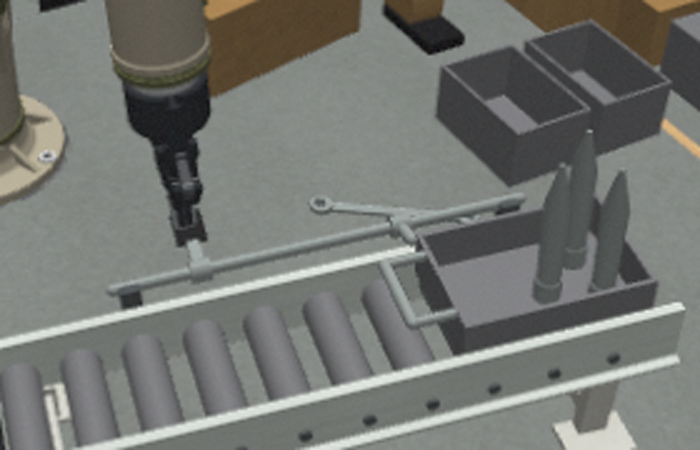

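The fingertips sit on the paddle, now partly pressed, and the tray is still held. Pressing fully now.

Request:
jog_arm(moves=[0,0,-2,12,0,0,0,0,0,0,13,0,0,0,0,0,0,12,0,0,0,0,0,0,3,0,0,0])

```text
t: 4.15
position: [0.4242, 0.0958, 0.1253]
eef_rot: [3.141, -0.07, 1.338]
force: [-0.1, -0.5, 3.6]
finger_gap: -0.0
gripper_force: 1.3
```

```bash
python3 - <<'E'
from h import *
goto(-.140,-.0575,.023)
E
```

```text
t 4.15 s,x,h mm [ -56.2 -140.3   19.3] shift mm [-1.3  0.3 -3.7] rot [0.     0.0002 0.0027] F [-0.1 -0.5  3.6]
```

Request:
jog_arm(moves=[0,0,0,4,0,0,0,0,0,0,-50,0,0,0,0,-14,46,-5,0,0,0,0,-14,46,0,0,0,0,0,-14,46,5,0,0,0])

```text
t: 4.65
position: [0.5508, 0.0186, 0.1714]
eef_rot: [3.136, -0.069, 1.338]
force: [1.0, -0.6, 2.1]
finger_gap: -0.0
gripper_force: 0.0
```

```bash
cat >> h.py <<'E'
def tray():
    a=cv2.imread("pics/top0.png");b=np.ascontiguousarray(optics.camera("top")[:,:,::-1]);t=manip.observe()["t"]
    x0,y0,x1,y1=138,138,192,200
    m=cv2.matchTemplate(b[100:270],a[y0:y1,x0:x1],cv2.TM_CCOEFF_NORMED);j=np.unravel_index(m.argmax(),m.shape)
    sub=lambda l,c,r:(l-r)/(2*(l-2*c+r))
    dx=j[1]-x0+(sub(*m[j[0],j[1]-1:j[1]+2]) if 0<j[1]<m.shape[1]-1 else 0);dy=j[0]+100-y0
    u0=proj("top",W(0,.25,.03))[0]
    f=least_squares(lambda v:proj("top",W(0,.25-v[0],.03))[0][0]-u0[0]-dx,[0.])
    print("tray moved mm",(f.x*1e3).round(1),"bar s",(112-f.x*1e3).round(1),"dxy",dx.round(2),dy,"score",m.max().round(3),"t~",t)
    return b
E
python3 - <<'E'
from h import *
goto(0,-.1,.030)
b=tray();cv2.imwrite("pics/run1.png",b)
goto(0,-.1,.030)
E
```

```text
t 4.65 s,x,h mm [-98.4   0.8  68.4] shift mm [-1.6 -1.  38.4] rot [0.0053 0.0008 0.0023] F [ 1.  -0.6  2.1]
tray moved mm [79.2] bar s [32.8] dxy 31.02 8 score 0.839 t~ 4.7
t 4.70 s,x,h mm [-103.7    6.3   64.3] shift mm [ 3.7 -6.4 34.2] rot [ 0.0021  0.0005 -0.0055] F [ 3.  -5.8 -0.9]
```

Request:
jog_arm(moves=[0,0,-3,18,0,0,-0.004,0,-3,-3,17,0,0,0])

```text
t: 4.9
position: [0.543, 0.0211, 0.1334]
eef_rot: [3.141, -0.071, 1.342]
force: [-0.3, -0.2, 0.7]
finger_gap: 0.002
gripper_force: 0.0
```

```bash
python3 - <<'E'
from h import *
goto(0,-.1,.030)
b=tray();cv2.imwrite("pics/run2.png",b)
goto(0,-.1,.030)
E
```

```text
t 4.90 s,x,h mm [-100.4   -7.4   30.5] shift mm [0.4 7.4 0.5] rot [ 0.0001 -0.0013  0.0062] F [-0.3 -0.2  0.7]
tray moved mm [124.6] bar s [-12.6] dxy 48.69 13 score 0.804 t~ 4.95
t 4.95 s,x,h mm [-101.6   -9.7   27.6] shift mm [ 1.5  9.7 -2.4] rot [-0.0043  0.0003  0.0061] F [-2.9 -0.3 -2.8]
```

Request:
jog_arm(moves=[0,-4,2,-1,0,0,0.003,0,-7,3,-1,0,0,0.003,0,-10,3,0,0,0,0,0,-12,1,0,0,0,0,0,-14,0,0,0,0,0])

```text
t: 5.45
position: [0.5408, -0.0282, 0.1339]
eef_rot: [3.139, -0.07, 1.336]
force: [0.3, 0.0, 0.7]
finger_gap: 0.001
gripper_force: 0.0
```

```bash
python3 - <<'E'
from h import *
goto(0,-.322,.030); o=manip.observe();print(o["force"],o["t"])
E
```

```text
t 5.45 s,x,h mm [-148.8    2.    34.4] shift mm [-173.2   -2.1    4.4] rot [ 0.0025 -0.0001  0.0004] F [0.3 0.  0.7]
[0.28384222 0.00873424 0.66804151] 5.45
```

Request:
jog_arm(moves=[0,-15,0,2,0,0,0,0,-16,0,2,0,0,0])

```text
t: 5.65
position: [0.5331, -0.0584, 0.1272]
eef_rot: [3.14, -0.07, 1.335]
force: [-1.2, -0.4, -0.3]
finger_gap: 0.001
gripper_force: 0.0
```

```bash
python3 - <<'E'
from h import *
goto(0,-.322,.030)
E
```

```text
t 5.65 s,x,h mm [-180.3    1.6   29.9] shift mm [-1.417e+02 -1.500e+00 -1.000e-01] rot [ 0.0019  0.0001 -0.0001] F [-1.2 -0.4 -0.3]
```

Request:
jog_arm(moves=[0,-16,0,0,0,0,0])

```text
t: 5.75
position: [0.529, -0.0739, 0.1257]
eef_rot: [3.141, -0.07, 1.335]
force: [0.4, 0.0, 0.7]
finger_gap: -0.002
gripper_force: 0.0
```

Request:
jog_arm(moves=[0,-15,0,0,0,0,0])

```text
t: 5.85
position: [0.5255, -0.0888, 0.1248]
eef_rot: [3.14, -0.07, 1.335]
force: [-0.4, -1.1, -0.1]
finger_gap: 0.001
gripper_force: 0.1
```

```bash
python3 - <<'E'
from h import *
goto(0,-.322,.030)
E
```

```text
t 5.85 s,x,h mm [-211.7    1.3   29.7] shift mm [-110.3   -1.2   -0.3] rot [ 0.0012  0.0003 -0.0006] F [-0.4 -1.1 -0.1]
```

Request:
jog_arm(moves=[0,-14,0,0,0,0,0])

```text
t: 5.95
position: [0.5223, -0.1023, 0.1239]
eef_rot: [3.14, -0.07, 1.335]
force: [-0.0, -0.2, -0.6]
finger_gap: -0.002
gripper_force: 0.2
```

Request:
jog_arm(moves=[0,-13,0,0,0,0,0])

```text
t: 6.05
position: [0.5194, -0.1146, 0.123]
eef_rot: [3.14, -0.07, 1.335]
force: [-0.6, -0.6, 0.3]
finger_gap: 0.001
gripper_force: 0.1
```

```bash
python3 - <<'E'
from h import *
goto(0,-.322,.030)
E
```

```text
t 6.05 s,x,h mm [-238.3    1.3   29.8] shift mm [-83.7  -1.3  -0.2] rot [ 0.0013  0.0002 -0.0004] F [-0.6 -0.6  0.3]
```

Request:
jog_arm(moves=[0,-12,0,0,0,0,0,0,-11,0,0,0,0,0,0,-10,0,0,0,0,0])

```text
t: 6.35
position: [0.5122, -0.1458, 0.1208]
eef_rot: [3.14, -0.07, 1.336]
force: [0.2, -0.5, 0.4]
finger_gap: 0.004
gripper_force: 0.3
```

```bash
python3 - <<'E'
from h import *
goto(0,-.322,.030)
E
```

```text
t 6.35 s,x,h mm [-270.4    1.6   29.8] shift mm [-51.6  -1.6  -0.2] rot [ 0.0015 -0.0001  0.0006] F [ 0.2 -0.5  0.4]
```

Request:
jog_arm(moves=[0,-9,0,0,0,0,0,0,-8,0,0,0,0,0,0,-7,0,0,0,0,0,0,-5.5,0,0,0,0,0,0,-4,0,0,0,0,0,0,-2.5,0,0,0,0,0,0,-1,0,0,0,0,0])

```text
t: 7.05
position: [0.5038, -0.181, 0.1183]
eef_rot: [3.14, -0.07, 1.336]
force: [0.3, -0.0, 0.3]
finger_gap: 0.001
gripper_force: 0.1
```

```bash
python3 - <<'E'
from h import *
goto(0,-.322,.030)
tray()
im=optics.camera("scene")[:,:,::-1];cv2.imwrite("pics/caught.png",cv2.resize(im[120:300,120:400],None,fx=2.5,fy=2.5,interpolation=cv2.INTER_CUBIC))
goto(0,-.322,.030)
E
```

```text
t 7.05 s,x,h mm [-306.6    1.7   29.9] shift mm [-15.4  -1.7  -0.1] rot [ 0.0016 -0.0002  0.0006] F [ 0.3 -0.   0.3]
tray moved mm [400.5] bar s [-288.5] dxy 154.15 41 score 0.673 t~ 7.1
t 7.15 s,x,h mm [-306.5    1.7   29.9] shift mm [-15.5  -1.7  -0.1] rot [ 0.0016 -0.0002  0.0007] F [ 0.1 -1.6 -0.1]
```

View pics/caught.png

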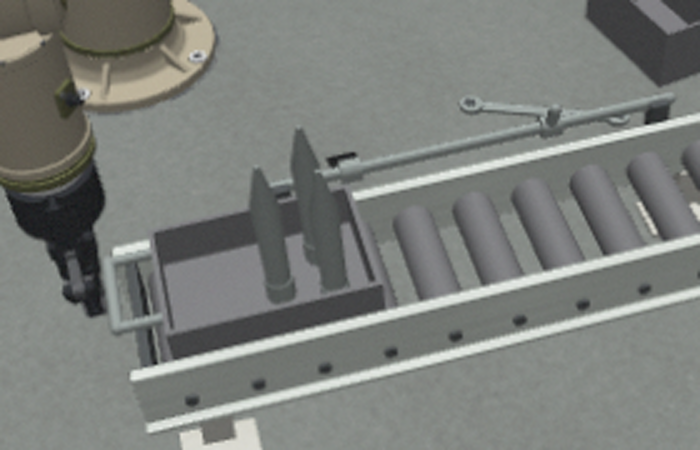

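The tray is caught: the bar at (112,290) rests on the fingers, all three tips stand, and the stop arm is up with the paddle down. About 15 mm remain, so I'm easing it down slowly.

Request:
jog_arm(moves=[0,-1,0,0,0,0,0,0,-1.5,0,0,0,0,0,0,-2,0,0,0,0,0,0,-2,0,0,0,0,0,0,-2,0,0,0,0,0,0,-1.5,0,0,0,0,0,0,-1.5,0,0,0,0,0,0,-1,0,0,0,0,0])

```text
t: 7.95
position: [0.5009, -0.1932, 0.1174]
eef_rot: [3.14, -0.07, 1.336]
force: [0.5, -0.9, -0.6]
finger_gap: -0.002
gripper_force: 0.2
```

Request:
jog_arm(moves=[0,-1,0,0,0,0,0,0,-1,0,0,0,0,0,0,-1,0,0,0,0,0,0,-1,0,0,0,0,0,0,-1,0,0,0,0,0,0,-1,0,0,0,0,0,0,-1,0,0,0,0,0,0,-1,0,0,0,0,0])

```text
t: 8.75
position: [0.4991, -0.2006, 0.1168]
eef_rot: [3.14, -0.07, 1.336]
force: [-0.3, 0.2, 0.2]
finger_gap: 0.003
gripper_force: 0.0
```

```bash
python3 - <<'E'
from h import *
goto(0,-.322,.030)
tray()
im=optics.camera("scene")[:,:,::-1];cv2.imwrite("pics/end.png",cv2.resize(im[170:290,120:260],None,fx=5,fy=5,interpolation=cv2.INTER_CUBIC))
E
```

```text
t 8.75 s,x,h mm [-326.9    1.6   29.8] shift mm [ 4.9 -1.6 -0.2] rot [ 0.0014 -0.0003  0.0009] F [-0.3  0.2  0.2]
tray moved mm [416.5] bar s [-304.5] dxy 160.15 42 score 0.682 t~ 8.8
```

View pics/end.png

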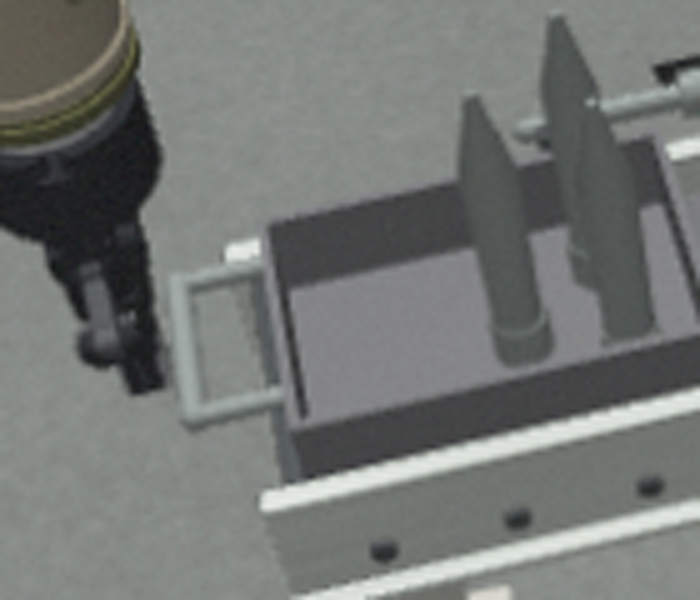

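The tray is on the end stop (bar at s ≈ -304.5 mm, nominal -305), the tips stand, and there is a visible gap between fingers and bar. Backing off and confirming.

Request:
jog_arm(moves=[0,-5,0,0,0,0,0,0,-15,0,0,0,0,0,0,-30,0,0,0,0,0,0,-40,0,-15,0,0,0,0,-30,0,-30,0,0,0,0,0,0,-30,0,0,0,0,0,0,0,0,0,0,0,0,0,0,0,0,0])

```text
t: 9.65
position: [0.4697, -0.3234, 0.1836]
eef_rot: [3.139, -0.069, 1.335]
force: [0.1, 0.6, -0.2]
finger_gap: -0.0
gripper_force: 0.0
```

```bash
python3 - <<'E'
from h import *
goto(0,-.322,.030);tray()
cv2.imwrite("pics/final.png",optics.camera("scene")[:,:,::-1])
E
```

```text
t 9.65 s,x,h mm [-448.2    1.7  105.2] shift mm [126.2  -1.9  75.2] rot [ 0.0027  0.0005 -0.0004] F [ 0.1  0.6 -0.2]
tray moved mm [416.4] bar s [-304.4] dxy 160.15 42 score 0.683 t~ 9.7
```

View pics/final.png

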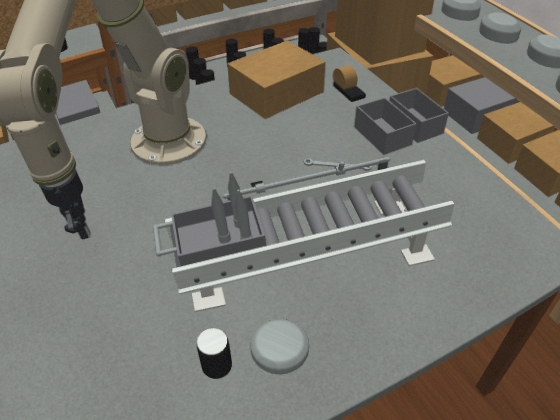

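The arm is clear, the tray rests at the stop, the bystanders are untouched and the paddle is down. Two tips overlap in this view, so I'll check that the tray region is unchanged since the last close-up, then hand in.

```bash
python3 - <<'E'
from h import *
a=cv2.imread("pics/end.png");b=cv2.resize(cv2.imread("pics/final.png")[170:290,120:260],None,fx=5,fy=5,interpolation=cv2.INTER_CUBIC)
d=cv2.absdiff(a,b)[:,250:];print(d.mean(),d.max())
if d.mean()<2: print(manip.finish_job())
E
```

```text
2.459072839506173 9
```

```bash
python3 -c "
from bench import manip
print(manip.finish_job())"
```

```text
the job is handed in; nothing more can be done
None
```

The job is handed in: I pressed the paddle and left it down, caught the running tray on the shut fingers in front of its bar, and eased it onto the end stop. All three tips were still standing, the arm was clear and the other parts looked undisturbed; no verdict came back.

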